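# Sort two clamp screws by thread hand in a test nut

### The arm

A 7-joint arm with a two-finger parallel gripper is mounted at the origin on the work surface. World frame = base frame: x ahead of the robot, y to its left, z up, the work surface at z = 0. Lengths are in m, angles in rad, forces in N, time in s.
With the tool pointing down it reaches from about 0.35 to 0.9 m from the base axis. Payload 8.1 kg.
Tool frame: the origin (TCP) lies midway between the tips of the shut fingers; the grasp point (between the pads) lies arm.hold_point_z behind it (arm.hold_point_z is the distance from the TCP to the grasp point, in m); z points along the fingers, x is the direction in which the jaws open and shut, and the axes are right-handed (so a half turn about z gives the same grasp; the last joint's range is limited). The gripper opens to 92 mm and grips with 3 to 60 N. Pads are 19 mm wide; open, the fingers measure 130 mm over their backs; the gripper's body (75 mm by 190 mm) begins 47 mm behind the grasp point.
Start: joints at [-1.397, 0.434, 0.025, 1.573, -0.012, 1.134, -0.075], TCP at [0.171, 0.601, 0.227] pointing down, gripper open.
Joint ranges: [-2.62, 2.62], [-0.44, 2.09], [-1.27, 1.32], [0.08, 2.57], [-1.32, 4.46], [0.12, 2], [-2.74, 2.74]. Speed limits (rad/s): [2.22, 2.22, 3.01, 3.01, 3.14, 3.14, 3.14].

### API

Orientations are given as a rotation vector (axis times angle).
In Python, from cell import arm gives the robot as it stands.
- The arm moves only by the shell command python3 -m pendant 'ROWS' [FORCE]. ROWS is JSON, a list of rows, each an object with "dp": the shift along the tool's x, y, z in m, a list of three; "rotation": the turn, a rotation vector about the tool's x, y, z in rad, a list of three; "fingers": the closure, from -1 (fully open) to 1 (shut). In form: [{"dp": [x, y, z], "rotation": [rx, ry, rz], "fingers": fingers}, ...]. A call has 1 to 20 rows; each row is the pose to reach, as a shift and turn from the pose measured when the call began, along the tool's axes at that moment; what a row does not reach only later rows make up. A row lasts 1/8 s, in which the tool goes at most 62.5 mm and 10.7 degrees, less where a joint would pass 70% of its speed; a pose out of reach is approached as far as the arm can. A call with a gripper value outside its range is refused whole. The fingers move at their own pace and stop on an object; FORCE is the grip in N (left out, the last holds). Time passes only in rows, so rows that repeat a pose let the fingers close. It gives the time, the measured TCP pose, the force and the opening at its end, in the units of the state.
- arm.observe(): the state, without advancing time (a new reading comes with each control period).
- arm.get_image(name): name is "scene" or "top" or "wrist"; returns the picture (420x560x3 uint8, blue, green, red); there is no depth.
- arm.camera_params(name): a dict with "camera_matrix" (3x3 intrinsics, pixels), "rvec" (rotation vector, rad) and "tvec" (3), from world to camera coordinates, as OpenCV has them. Camera axes: x right, y down, z forward; pixel columns grow to the right and rows downward; lengths in m; the calibration is good to about 2 mm. A picture is of the moment at which its call begins: read the wrist's pose just before it. camera_params takes no time and is no camera call; for the wrist camera it gives the pose at the moment of the call.
- arm.sign_off(): hands the job in, once; it reports no verdict.
The state is a dict: "clock": time; "joints": joint angles; "dq": joint speeds; "joint_efforts": joint torques, N m; "position": TCP position; "ee_rot": TCP orientation; "force": force on the tool from outside, world axes, zero at the start; "ft_torque": the same for the moment, N m; "width": opening from 0.0 (shut) to 1.0 (fully open).
Only numpy, scipy, OpenCV 4.12 (cv2) and the standard library are available. Lean on these libraries where they do the work, as an engineer would, in place of code of your own. Each camera call takes 0.05 s, during which the arm holds its last target.

### The job

The two T-handled clamp screws differ only in their thread: one is right-handed, the other, with a notch across its handle, left-handed, and nobody knows which hand the test nut on the bench is. Find by trying which one fits: leave that screw screwed fully home in the test nut, its shoulder down on the nut's face, and stand the other one upright in the grey reject tray. Leave everything else on the bench where it is, the tray too.

Things in the scene. Friction and masses are not known exactly. Their poses are not given: they have to be found in the camera images.
- screw_a_head (a point): Centre of the T-handle of the right-hand clamp screw, on its axis, 73 mm above the tip's end face. z up the axis, x along the handle, a flat bar 76 long (x), 16 wide (y), 22 mm high, 62 to 84 mm above the tip. Below: shaft 24 across (36 to 62 mm), shoulder 56 across (30 to 36 mm), core 26 mm across. Stands upright on its tip on the bench, 84 mm tall, 300 g.
- screw_a: The steel right-hand clamp screw; it screws in clockwise seen from above. Origin: centre of the tip's end face, z up the axis. The plain tip tapers to 23 mm; 8 to 21 mm above it four short rounded thread ridges, 41 mm over the crests, stand around the core: pieces of a coarse four-start thread that advances 60 mm per turn (10 mm per 60 degrees). Their lean shows the hand.
- screw_b_head (a point): Centre of the T-handle of the left-hand clamp screw, on its axis, 73 mm above the tip's end face. z up the axis, x along the handle, a flat bar 76 long (x), 16 wide (y), 22 mm high, 62 to 84 mm above the tip. Below: shaft 24 across (36 to 62 mm), shoulder 56 across (30 to 36 mm), core 26 mm across. Stands upright on its tip on the bench, 84 mm tall, 300 g. A notch 12 wide, 6 deep crosses the handle's top: the mark of a left-hand thread.
- screw_b: The steel left-hand clamp screw; it screws in counter-clockwise seen from above. Origin: centre of the tip's end face, z up the axis. The plain tip tapers to 23 mm; 8 to 21 mm above it four short rounded thread ridges, 41 mm over the crests, stand around the core: pieces of a coarse four-start thread that advances 60 mm per turn (10 mm per 60 degrees). Their lean shows the hand.
- nut: Test nut: aluminium block 90 x 90 mm, top face 45 mm above the bench, on a 130 x 90 x 6 mm foot, fixed. Origin on the bench under the hole's axis, z up. The vertical hole, 48 mm across, holds a coarse four-start thread of steel ridges that begins at the top face, 29 mm clear between crests, so the tip's lowest 8 mm enters freely. Its hand and start angle are unknown and differ each time.
- nut_mouth (a point): Centre of the hole at the nut's top face. A screw of the nut's hand, pressed lightly (about 5 N) and turned its own way, is fully home within 180 degrees of first contact: shoulder on the face, tip 30 mm below it, T-handle centre 88 mm above the bench. One of the other hand never gets its tip deeper than about 20 mm below the face, whichever way it is turned.
- tray: Reject tray: grey painted open metal tray, 170 (x) x 150 (y) x 28 mm, walls and floor 4 mm, loose, 600 g. Origin at the centre of its underside, z up.
- junction: Bystander: plain aluminium diecast junction box, 100 x 60 x 32 mm; origin at its underside. Leave it alone.
- driver: Bystander: screwdriver with a black handle, 170 mm long, lying; origin at its underside. Leave it alone.
- spanner: Bystander: steel open-ended spanner, 150 mm long, lying; origin at its underside. Leave it alone.
- weight: Bystander: brass knobbed balance weight, 44 mm across, 46 mm tall; origin at its underside. Leave it alone.
- spacer: Bystander: short black plastic spacer cylinder, 36 mm across, 18 mm tall; origin at its underside. Leave it alone.
- reel: Bystander: empty grey plastic reel, 60 mm across, 38 mm tall; origin at its underside. Leave it alone.
Not all that is in view belongs to the job. What is shaped like the screw_b but purple is not meant.

How it is judged:
By the outcome, as a careful person would: the job done as asked, in the order asked, and still so for the second after the job is handed in, with the robot touching nothing.
It also fails if it takes over 72 s, if anything falls off the work surface, if the arm or the gripper's body presses on something with over 40 N, if the wrist force passes 120 N, or if a joint passes its speed limit or range.

## Working session

There is one attempt and no reset: what is moved stays moved. The work goes in short steps, Python scripts to look and compute and a shell command to move; the robot and the scene stay as the last step left them, time stands still between calls to the robot, and variables do not carry over. Pictures are saved under pics/ and viewed, and the job is handed in when it is done.

```bash
ls; mkdir -p pics; python3 - <<'E'
from cell import arm
import cv2
s=arm.observe()
for k,v in s.items(): print(k,v)
print(arm.hold_point_z)
for n in ["scene","top","wrist"]:
    p=arm.camera_params(n); print(n,p)
    cv2.imwrite(f"pics/{n}0.png",arm.get_image(n))
E
```

```text
pics
clock 0.0
joints [-1.39660437  0.43521318  0.02498384  1.57411651 -0.01161849  1.1339965
 -0.07509981]
dq [ 1.71737473e-03 -3.18096134e-04 -1.00330550e-03  2.69215980e-04
 -5.91371603e-04 -1.52912259e-03  3.07384842e-05]
joint_efforts [ 1.34552533e-04 -6.67828274e+01  9.85719413e-01 -3.14476347e+01
 -6.04704022e-02  4.23990400e-02  1.57567652e-04]
position [0.17070791 0.60069195 0.22594368]
ee_rot [ 2.50589664e+00  1.89299474e+00 -1.85847607e-03]
force [ 0.56649683  1.15897236 -1.122313  ]
ft_torque [-0.05449446  0.02512649  0.02312189]
width 0.9968916670967874
0.0188
scene {'camera_matrix': array([[546.26090133,   0.        , 273.36010388],
       [  0.        , 546.26090133, 202.24038437],
       [  0.        ,   0.        ,   1.        ]]), 'rvec': array([ 2.44905224,  0.84805967, -0.25067319]), 'tvec': array([-0.38255274, -0.1825279 ,  1.32926235])}
top {'camera_matrix': array([[415.88568226,   0.        , 284.80387084],
       [  0.        , 415.88568226, 204.03774355],
       [  0.        ,   0.        ,   1.        ]]), 'rvec': array([ 2.11167746, -2.11390356,  0.19356904]), 'tvec': array([0.02656196, 0.48839293, 0.91694786])}
wrist {'camera_matrix': array([[352.0840536 ,   0.        , 281.15947197],
       [  0.        , 352.0840536 , 207.37545421],
       [  0.        ,   0.        ,   1.        ]]), 'rvec': array([-2.31682697, -1.74965688, -0.24907056]), 'tvec': array([-0.62297138, -0.03567897,  0.39148377])}
```

View pics/scene0.png

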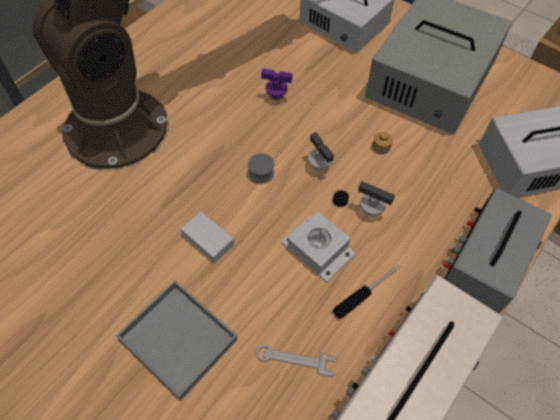

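View pics/top0.png

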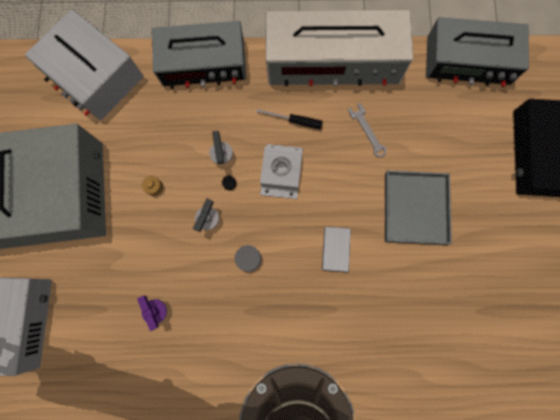

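View pics/wrist0.png

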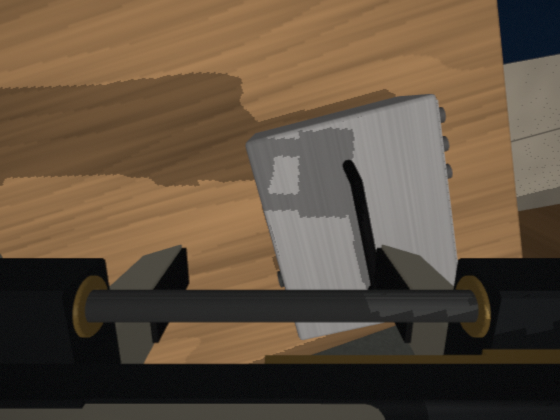

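```bash
cat > h.py <<'E'
import cv2, numpy as np
from cell import arm
def cam(n):
    p=arm.camera_params(n); R=cv2.Rodrigues(p["rvec"])[0]; t=p["tvec"].reshape(3); return p["camera_matrix"],R,t
def ray(c,uv):
    K,R,t=c; d=R.T@np.linalg.solve(K,[uv[0],uv[1],1.]); return -R.T@t, d
def onz(c,uv,z):
    o,d=ray(c,uv); return o+d*(z-o[2])/d[2]
def tri(obs):
    A=np.zeros((3,3));b=np.zeros(3); L=[]
    for c,uv in obs:
        o,d=ray(c,uv); d/=np.linalg.norm(d); P=np.eye(3)-np.outer(d,d); A+=P;b+=P@o; L.append((o,P))
    x=np.linalg.solve(A,b); return x,[float(np.linalg.norm(P@(x-o))) for o,P in L]
def proj(c,X):
    K,R,t=c; p=K@(R@np.asarray(X,float)+t); return p[:2]/p[2]
E
python3 - <<'E'
import cv2,numpy as np
t=cv2.imread('pics/top0.png'); s=cv2.imread('pics/scene0.png')
a=cv2.resize(t[120:240,180:310],None,fx=6,fy=5,interpolation=cv2.INTER_CUBIC)
a=cv2.resize(t[115:245,180:310],(600,600),interpolation=cv2.INTER_CUBIC)
cv2.imwrite('pics/tc.png',a)
b=cv2.resize(s[120:280,270:410],(525,600),interpolation=cv2.INTER_CUBIC)
cv2.imwrite('pics/sc.png',b)
E
```

```text
(no output)
```

View pics/tc.png

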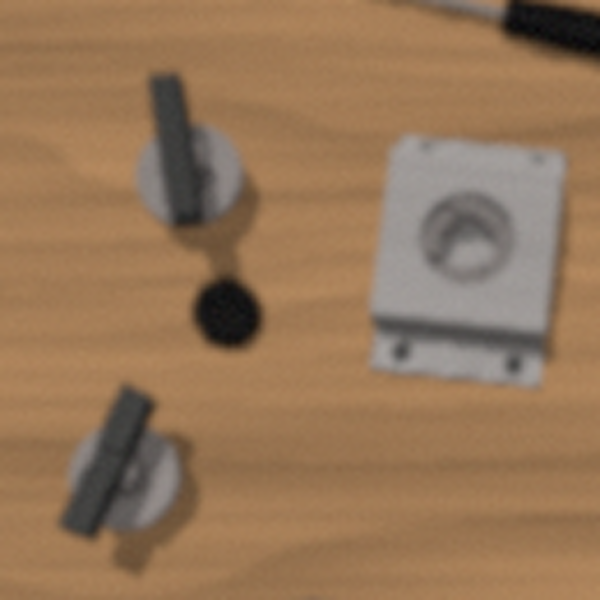

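View pics/sc.png

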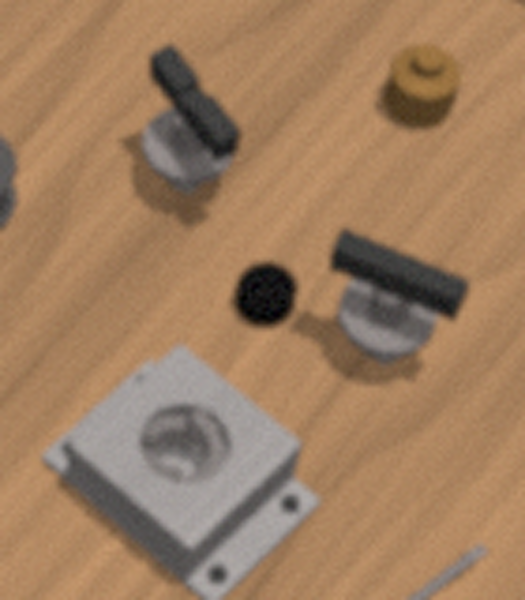

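Candidates for the screws: dark-handled T at scene (376,195)/top (219,148), with a plain handle, so screw_a. Dark-handled T at scene (318,148)/top (207,215), with a notched handle, so screw_b. The purple T at scene (277,82)/top (152,312) is a decoy. The black disc at top (229,183) is the spacer. The crops confirm the choice.

```bash
python3 - <<'E'
from h import *
t=cv2.imread('pics/top0.png'); s=cv2.imread('pics/scene0.png')
ct,cs=cam('top'),cam('scene')
def bar(im,roi):
    x0,y0,x1,y1=roi; c=im[y0:y1,x0:x1].max(axis=2)
    m=(c<95).astype(np.uint8)
    n,l,st,cen=cv2.connectedComponentsWithStats(m); k=1+np.argmax(st[1:,4])
    pts=cv2.findContours((l==k).astype(np.uint8),0,1)[0][0]
    r=cv2.minAreaRect(pts); return np.array(r[0])+[x0,y0],r[1],r[2],cv2.boxPoints(r)+[x0,y0],st[k,4]
R={'a':((208,125,232,167),(350,178,400,208)),'b':((190,195,218,235),(305,130,338,164))}
for k,(rt,rs) in R.items():
    A=bar(t,rt);B=bar(s,rs)
    print(k,A[0],A[1],A[4],'|',B[0],B[1],B[4])
    X,e=tri([(ct,A[0]),(cs,B[0])]); print('tri',X.round(4),e)
    P=[onz(ct,p,.084) for p in A[3]]; print('top corners at .084',np.round(P,4).tolist())
# nut holes / tray
for n,im,c,roi in(('top',t,ct,(256,140,310,205)),):
    pass
def gray_poly(im,roi,th):
    pass
for z in(0,.045): print('nut hole top',onz(ct,(281,166.5),z).round(4),'scene',onz(cs,(319.5,238),z).round(4))
print('nut tri',tri([(ct,(281,166.5)),(cs,(319.5,238))]))
for n,im,c,pts in(('top',t,ct,[(387,172),(450,172),(450,244),(386,242)]),('scene',s,cs,[(175,285),(236,338),(181,393),(119,337)])):
    print('tray',n,np.round([onz(c,p,.028)[:2] for p in pts],3).tolist(),np.mean([onz(c,p,.028)[:2] for p in pts],0))
E
```

```text
a [219.40174866 147.51309967] (33.371337890625, 10.176606178283691) 280 | [374.00887871 196.87870026] (36.076927185058594, 19.15384864807129) 461
tri [0.6191 0.1773 0.0637] [0.002898658553743915, 0.0028986585537440807]
top corners at .084 [[0.6527, 0.194, 0.084], [0.6559, 0.1707, 0.084], [0.5762, 0.1582, 0.084], [0.5731, 0.1812, 0.084]]
b [205.54109573 216.10958862] (13.158933639526367, 32.35939025878906) 331 | [318.70000076 149.60000038] (33.0, 16.399999618530273) 367
tri [0.456  0.204  0.0675] [0.001747493787720756, 0.001747493787720692]
top corners at .084 [[0.4274, 0.2291, 0.084], [0.494, 0.2019, 0.084], [0.4815, 0.1745, 0.084], [0.4153, 0.2021, 0.084]]
nut hole top [0.593  0.0361 0.    ] scene [0.5681 0.0557 0.    ]
nut hole top [0.5798 0.0351 0.045 ] scene [0.5801 0.0335 0.045 ]
nut tri (array([0.57994738, 0.03478996, 0.04325529]), [0.0004976961580974092, 0.0004976961580975951])
tray top [[0.57, -0.219], [0.57, -0.369], [0.397, -0.356], [0.402, -0.209]] [ 0.48478083 -0.28810064]
tray scene [[0.414, -0.219], [0.577, -0.227], [0.565, -0.362], [0.405, -0.36]] [ 0.49017471 -0.29218584]
```

```bash
cat >> h.py <<'E'
def pose():
    s=arm.observe(); return np.array(s["position"]),cv2.Rodrigues(np.array(s["ee_rot"]))[0],s
def plan(target,yaw_deg):
    """shift (tool axes) & rotvec to go to target with tool down, tool x at yaw"""
    p,R,s=pose(); y=np.radians(yaw_deg)
    Rt=np.column_stack([[np.cos(y),np.sin(y),0],[np.sin(y),-np.cos(y),0],[0,0,-1]])
    return (R.T@(np.array(target)-p)).round(4), cv2.Rodrigues(R.T@Rt)[0].ravel().round(4)
def yaw():
    p,R,s=pose(); return np.degrees(np.arctan2(R[1,0],R[0,0]))
E
python3 - <<'E'
from h import *
p,R,s=pose(); c=cam('wrist'); o,d=ray(c,(280,210)); print('cam in tool',R.T@(o-p),'axis',R.T@d, 'yaw',yaw(), 'up img x', R.T@(c[1].T@[1,0,0]))
for t,y in (((0.45,0.15,0.27),-22),((0.45,0.15,0.27),158),((0.45,0.15,0.27),90)): print(plan(t,y))
E
```

```text
cam in tool [-0.00124113 -0.07535277 -0.15889084] axis [-0.00340362  0.28780266  0.95771836] yaw 74.13838740192244 up img x [ 9.99999864e-01  5.19131373e-04 -4.06747864e-05]
(array([-0.3574,  0.3919, -0.0434]), array([1.1000e-03, 8.0000e-04, 1.6779e+00]))
(array([-0.3574,  0.3919, -0.0434]), array([-8.0000e-04,  1.0000e-03, -1.4637e+00]))
(array([-0.3574,  0.3919, -0.0434]), array([-1.000e-04,  1.200e-03, -2.768e-01]))
```

```bash
python3 - <<'E'
from h import *
print(plan((0.46,0.14,0.22),-22))
E
```

```text
(array([-0.3642,  0.4042,  0.0066]), array([1.1000e-03, 8.0000e-04, 1.6779e+00]))
```

```bash
python3 -m pendant '[{"dp":[-0.364,0.404,0.006],"rotation":[0,0,1.678],"fingers":-1},{"dp":[-0.364,0.404,0.006],"rotation":[0,0,1.678],"fingers":-1},{"dp":[-0.364,0.404,0.006],"rotation":[0,0,1.678],"fingers":-1},{"dp":[-0.364,0.404,0.006],"rotation":[0,0,1.678],"fingers":-1},{"dp":[-0.364,0.404,0.006],"rotation":[0,0,1.678],"fingers":-1},{"dp":[-0.364,0.404,0.006],"rotation":[0,0,1.678],"fingers":-1},{"dp":[-0.364,0.404,0.006],"rotation":[0,0,1.678],"fingers":-1},{"dp":[-0.364,0.404,0.006],"rotation":[0,0,1.678],"fingers":-1},{"dp":[-0.364,0.404,0.006],"rotation":[0,0,1.678],"fingers":-1},{"dp":[-0.364,0.404,0.006],"rotation":[0,0,1.678],"fingers":-1},{"dp":[-0.364,0.404,0.006],"rotation":[0,0,1.678],"fingers":-1},{"dp":[-0.364,0.404,0.006],"rotation":[0,0,1.678],"fingers":-1}]' 40
python3 - <<'E'
from h import *
p,R,s=pose(); print(p,yaw(),s['joints'],s['clock'],s['force'],s['width'])
c=cam('wrist'); im=arm.get_image('wrist'); cv2.imwrite('pics/w1.png',im); np.savez('w1.npz',K=c[0],R=c[1],t=c[2])
for X in([.453,.204,.073],[.617,.177,.073],[.58,.0348,.045]): print(proj(c,X))
E
```

```text
clock: 1.65
position: [0.4592, 0.1415, 0.2205]
ee_rot: [3.084, -0.595, -0.001]
force: [0.3, -0.1, 0.5]
width: 0.999
[0.45920992 0.14148404 0.22045246] -21.827612365742848 [-0.87643477  0.21395991  0.56313642  1.95545709 -0.13354997  1.00950217
 -0.63311447] 1.65 [ 0.25205084 -0.13923347  0.4600562 ] 0.9987104064103475
[246.47771814 127.4095081 ]
[442.90032485  82.55003981]
[430.47617702 236.4612402 ]
```

View pics/w1.png

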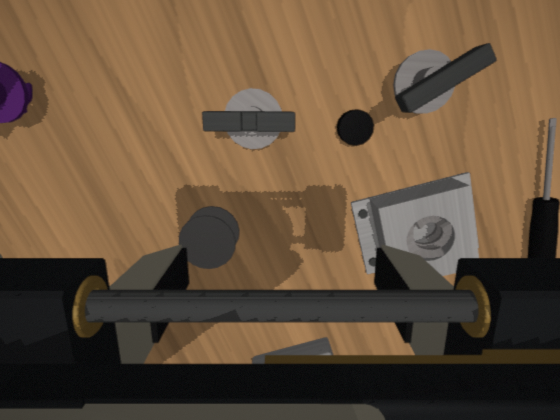

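Wrist view: the notched handle (screw_b) is at (249,121), parallel to the jaws. The plain handle is at (446,77), the nut hole at (430,236), and the reel at (210,237).

```bash
python3 - <<'E'
from h import *
im=cv2.imread('pics/w1.png'); d=np.load('w1.npz'); c=(d['K'],d['R'],d['t'])
cv2.imwrite('pics/w1c.png',np.hstack([cv2.resize(im[85:155,195:305],(550,350),interpolation=cv2.INTER_CUBIC)]))
cv2.imwrite('pics/w1n.png',cv2.resize(im[30:280,340:505],(396,600),interpolation=cv2.INTER_CUBIC))
def bar(im,roi,th):
    x0,y0,x1,y1=roi; m=(im[y0:y1,x0:x1].max(axis=2)<th).astype(np.uint8)
    n,l,st,_=cv2.connectedComponentsWithStats(m); k=1+np.argmax(st[1:,4])
    r=cv2.minAreaRect(cv2.findContours((l==k).astype(np.uint8),0,1)[0][0]); return np.array(r[0])+[x0,y0]+.0,r[1],r[2],cv2.boxPoints(r)+[x0,y0]
for n,roi in(('b',(196,95,305,150)),('a',(385,35,505,120))):
    B=bar(im,roi,85); print(n,B[0],B[1],B[2],B[3].tolist())
    P=np.array([onz(c,p,.084) for p in B[3]]); print(P.round(4).tolist(), P.mean(0))
    e=P[1]-P[0],P[2]-P[1]; print([(np.linalg.norm(v).round(4),np.degrees(np.arctan2(v[1],v[0])).round(1)) for v in e])
E
```

```text
b [248.  120.5] (92.0, 21.0) 0.0 [[202.0, 131.0], [202.0, 110.0], [294.0, 110.0], [294.0, 131.0]]
[[0.4192, 0.2152, 0.084], [0.4263, 0.2302, 0.084], [0.4954, 0.2026, 0.084], [0.4893, 0.1871, 0.084]] [0.45755361 0.20876625 0.084     ]
[(np.float64(0.0167), np.float64(64.5)), (np.float64(0.0744), np.float64(-21.9))]
a [445.26118851  78.72719574] (41.45579528808594, 108.23303985595703) 71.1310043334961 [[387.34934997558594, 76.61478042602539], [489.76599884033203, 41.611629486083984], [503.1730270385742, 80.8396110534668], [400.7563781738281, 115.84275817871094]]
[[0.5728, 0.1988, 0.084], [0.6532, 0.1938, 0.084], [0.6569, 0.1617, 0.084], [0.5742, 0.166, 0.084]] [0.61427703 0.18008843 0.084     ]
[(np.float64(0.0805), np.float64(-3.6)), (np.float64(0.0323), np.float64(-83.5))]
```

View pics/w1c.png

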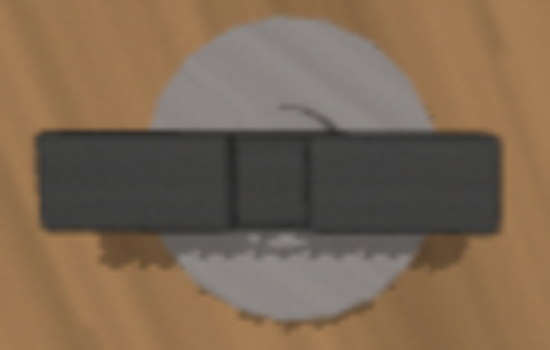

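View pics/w1n.png

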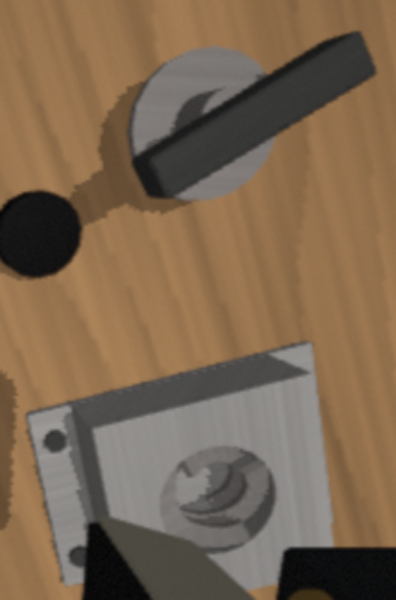

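```bash
python3 - <<'E'
from h import *
print(plan((0.4465,0.18,0.15),-22))
E
```

```text
(array([-0.0262, -0.0311,  0.0705]), array([0.0011, 0.0002, 0.0029]))
```

```bash
python3 -m pendant '[{"dp":[-0.026,-0.031,0.07],"rotation":[0.001,0,0.003],"fingers":-1},{"dp":[-0.026,-0.031,0.07],"rotation":[0.001,0,0.003],"fingers":-1},{"dp":[-0.026,-0.031,0.07],"rotation":[0.001,0,0.003],"fingers":-1},{"dp":[-0.026,-0.031,0.07],"rotation":[0.001,0,0.003],"fingers":-1}]'
python3 - <<'E'
from h import *
p,R,s=pose(); print(p,yaw(),s['clock'])
c=cam('wrist'); im=arm.get_image('wrist'); cv2.imwrite('pics/w2.png',im); np.savez('w2.npz',K=c[0],R=c[1],t=c[2])
E
```

```text
clock: 2.2
position: [0.4472, 0.1798, 0.1513]
ee_rot: [-3.083, 0.599, -0.001]
force: [0.2, -0.3, -0.6]
width: 0.999
[0.44719755 0.17981855 0.15130466] -21.987211413004736 2.2
```

View pics/w2.png

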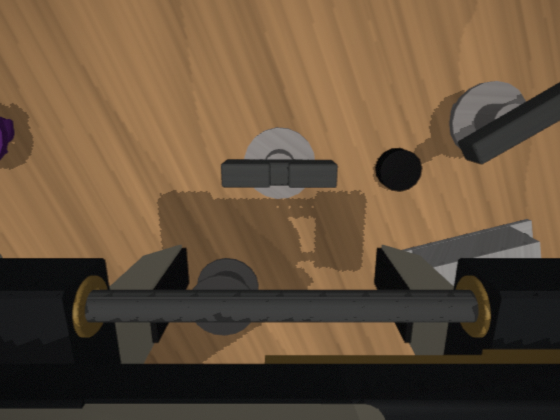

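```bash
python3 - <<'E'
from h import *
im=cv2.imread('pics/w2.png'); cv2.imwrite('pics/w2c.png',cv2.resize(im[145:200,210:350],(784,308),interpolation=cv2.INTER_CUBIC))
g=im.max(axis=2).astype(int)
print('col 250',g[150:200,250]); print('col 310',g[150:200,310]); print('row178',g[178,214:230],g[178,328:344])
im1=cv2.imread('pics/w1.png').max(axis=2).astype(int)
print('w1 col 220',im1[100:140,220], im1[120,196:210],im1[120,288:300])
E
```

```text
col 250 [137 137 137 139 141 141 141 138 129  83  40  32  32  38  52  61  65  66
  65  65  63  63  63  64  62  63  63  64  65  65  64  62  62  62  62  62
  64  97 152 156 157 156 156 157 155 155 154 152 144 110]
col 310 [138 138 136 135 134 133 132 131 126 100  43  32  32  37  50  57  64  65
  65  64  63  62  63  61  61  61  62  63  62  63  62  62  60  61  61  62
  59  79 133 139 138 138 137 138 137 137 136 129 100  93]
row178 [145 145 145 147 153 155 140  91  62  62  62  63  64  63  65  63] [ 62  61  63  62  62  62  61  62  79 122 154 155 153 152 154 158]
w1 col 220 [158 157 158 157 156 156 156 157 156 155 140  63  56  63  65  65  65  64
  63  63  64  64  64  65  65  64  62  62  63  62  59  75  98 100  99  99
 101 113 143 150] [143 150 155 158 158 145 108  66  63  62  61  64  62  62] [ 65  64  64  65  64  62  69 112 151 157 156 157]
```

View pics/w2c.png

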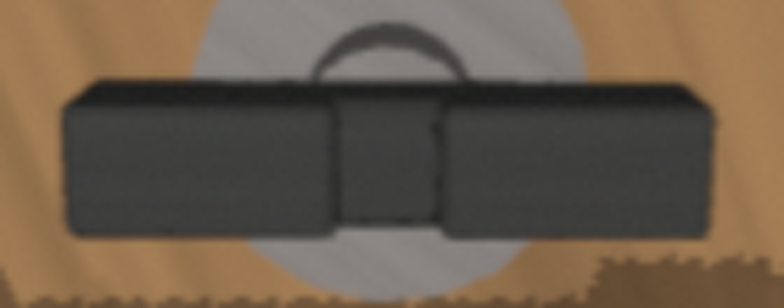

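```bash
python3 - <<'E'
from h import *
L=lambda f:(lambda d:(d['K'],d['R'],d['t']))(np.load(f))
c1,c2=L('w1.npz'),L('w2.npz')
print(tri([(c1,(248.7,121.6)),(c2,(278.9,175.3))]))
print(tri([(c1,(202.3,130.9)),(c2,(221.2,187))]),tri([(c1,(294.9,130.9)),(c2,(336.8,187))]))
X=onz(c2,(278.9,175.3),.084); print(X, onz(c1,(248.7,121.6),.084))
P=[onz(c2,p,.084) for p in((221.2,175.3),(336.8,175.3))]; v=P[1]-P[0]; print(np.linalg.norm(v),np.degrees(np.arctan2(v[1],v[0])))
print(plan((X[0],X[1],.060),-22))
E
```

```text
(array([0.45750725, 0.20778989, 0.08143339]), [2.296062904735307e-07, 2.296062903983064e-07])
(array([0.41937977, 0.21518144, 0.08350461]), [5.936643380686295e-05, 5.9366433806786826e-05]) (array([0.49004869, 0.18692144, 0.08475346]), [3.5267269604804375e-06, 3.5267269604939058e-06])
[0.45770926 0.20824897 0.084     ] [0.45776587 0.20781481 0.084     ]
0.07537253816974461 -22.023682049144657
(array([-0.0013, -0.0302,  0.0915]), array([-0.0012, -0.0009, -0.0003]))
```

```bash
python3 -m pendant '[{"dp":[-0.0013,-0.0302,0.03],"rotation":[0,0,0],"fingers":-1},{"dp":[-0.0013,-0.0302,0.06],"rotation":[0,0,0],"fingers":-1},{"dp":[-0.0013,-0.0302,0.0965],"rotation":[0,0,0],"fingers":-1},{"dp":[-0.0013,-0.0302,0.0965],"rotation":[0,0,0],"fingers":-1},{"dp":[-0.0013,-0.0302,0.0965],"rotation":[0,0,0],"fingers":0.0},{"dp":[-0.0013,-0.0302,0.0965],"rotation":[0,0,0],"fingers":1},{"dp":[-0.0013,-0.0302,0.0965],"rotation":[0,0,0],"fingers":1},{"dp":[-0.0013,-0.0302,0.0965],"rotation":[0,0,0],"fingers":1}]' 45
python3 - <<'E'
from h import *
p,R,s=pose(); print(p,yaw(),s['clock'],s['force'],s['ft_torque'],s['width'],s['width']*92)
E
```

```text
clock: 3.25
position: [0.4588, 0.2088, 0.0565]
ee_rot: [-3.081, 0.599, -0.005]
force: [-0.3, -1.3, 9.0]
width: 0.827
[0.45876203 0.20883674 0.05654004] -22.02009224480045 3.25 [-0.3443334  -1.26728529  8.9561945 ] [-0.22933955  0.28585709 -0.01086482] 0.8270335730097083 76.08708871689316
```

```bash
python3 -m pendant '[{"dp":[0,0,-0.05],"rotation":[0,0,0],"fingers":1},{"dp":[0,0,-0.1],"rotation":[0,0,0],"fingers":1},{"dp":[0,0,-0.11],"rotation":[0,0,0],"fingers":1},{"dp":[0,0,-0.11],"rotation":[0,0,0],"fingers":1}]'
python3 - <<'E'
from h import *
L=lambda f:(lambda d:(d['K'],d['R'],d['t']))(np.load(f))
p,R,s=pose(); print(p,yaw(),s['clock'],s['force'],s['ft_torque'],s['width'])
print('nut w1',onz(L('w1.npz'),(430.3,237.4),.045))
c=cam('wrist'); im=arm.get_image('wrist'); cv2.imwrite('pics/w3.png',im)
for y in(-120,): print(plan((0.58,0.0345,.166),y))
E
```

```text
clock: 3.75
position: [0.4582, 0.2089, 0.1668]
ee_rot: [-3.08, 0.598, -0.005]
force: [-0.5, -0.1, -3.4]
width: 0.823
[0.45820047 0.20885917 0.166818  ] -21.99316169005523 3.75 [-0.52631215 -0.06578578 -3.39346701] [-0.14263037  0.09771463  0.03810777] 0.8227343371331864
nut w1 [0.57956816 0.03387701 0.045     ]
(array([ 0.1787,  0.1155, -0.0003]), array([-3.7000e-03,  1.6000e-03,  1.7105e+00]))
```

View pics/w3.png

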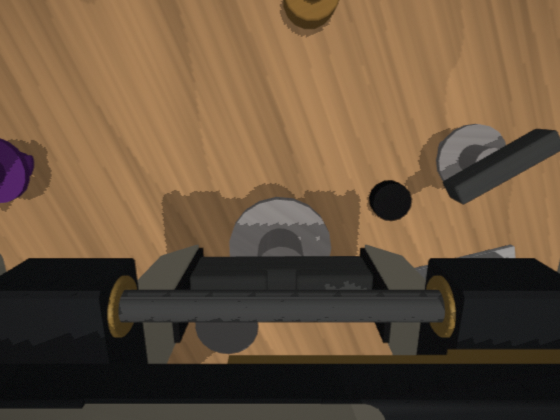

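```bash
python3 -m pendant '[{"dp":[0.1787,0.1155,0],"rotation":[-0.003,0.002,1.71],"fingers":1},{"dp":[0.1787,0.1155,0],"rotation":[-0.003,0.002,1.71],"fingers":1},{"dp":[0.1787,0.1155,0],"rotation":[-0.003,0.002,1.71],"fingers":1},{"dp":[0.1787,0.1155,0],"rotation":[-0.003,0.002,1.71],"fingers":1},{"dp":[0.1787,0.1155,0],"rotation":[-0.003,0.002,1.71],"fingers":1},{"dp":[0.1787,0.1155,0],"rotation":[-0.003,0.002,1.71],"fingers":1},{"dp":[0.1787,0.1155,0],"rotation":[-0.003,0.002,1.71],"fingers":1},{"dp":[0.1787,0.1155,0],"rotation":[-0.003,0.002,1.71],"fingers":1},{"dp":[0.1787,0.1155,0],"rotation":[-0.003,0.002,1.71],"fingers":1},{"dp":[0.1787,0.1155,0],"rotation":[-0.003,0.002,1.71],"fingers":1},{"dp":[0.1787,0.1155,0],"rotation":[-0.003,0.002,1.71],"fingers":1},{"dp":[0.1787,0.1155,0],"rotation":[-0.003,0.002,1.71],"fingers":1}]' 50
python3 - <<'E'
from h import *
p,R,s=pose(); print(p,yaw(),s['joints'].round(2),s['clock'],s['force'],s['width'])
print(plan((0.58,0.0345,.113),-120))
for n in('top','scene'):
  im=arm.get_image(n); cv2.imwrite(f'pics/{n}4.png',im)
t=cv2.imread('pics/top4.png');c=cv2.imread('pics/scene4.png')
cv2.imwrite('pics/b4.png',np.hstack([cv2.resize(t[90:240,200:350],(400,400)),cv2.resize(c[150:300,250:400],(400,400))]))
E
```

```text
clock: 5.3
position: [0.5799, 0.0345, 0.1654]
ee_rot: [-1.575, 2.718, -0.0]
force: [-0.1, 0.3, -2.2]
width: 0.826
[0.57986187 0.03445616 0.16540303] -119.83715701229404 [-0.81  0.58  1.    1.81 -0.56  1.06 -1.69] 5.3 [-0.13259459  0.34344259 -2.2104746 ] 0.8262757862351096
(array([-0.0001, -0.0001,  0.0524]), array([-0.0002, -0.    ,  0.0028]))
```

View pics/b4.png

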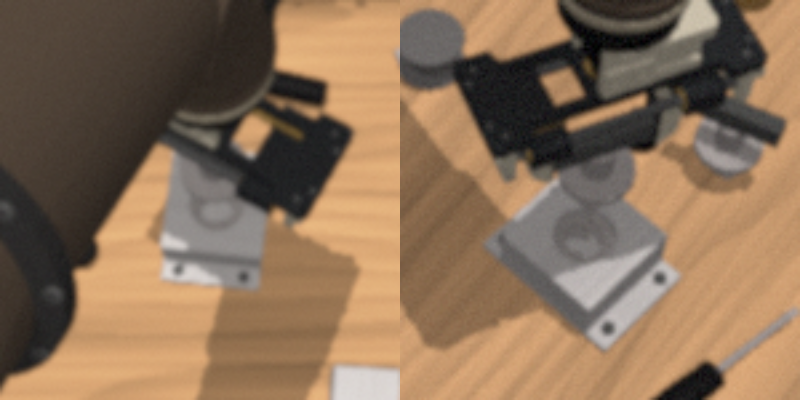

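```bash
python3 -m pendant '[{"dp":[0,0,0.04],"rotation":[0,0,0],"fingers":1},{"dp":[0,0,0.064],"rotation":[0,0,0],"fingers":1},{"dp":[0,0,0.068],"rotation":[0,0,0],"fingers":1},{"dp":[0,0,0.068],"rotation":[0,0,0],"fingers":1}]'
python3 - <<'E'
from h import *
p,R,s=pose(); print(p,yaw(),s['joints'].round(2),s['clock'],s['force'],s['ft_torque'],s['width'])
E
```

```text
clock: 5.9
position: [0.5805, 0.0342, 0.0983]
ee_rot: [-1.573, 2.718, -0.001]
force: [0.9, -0.5, -3.3]
width: 0.825
[0.58050243 0.03420256 0.09834282] -119.88566937194464 [-0.75  0.66  0.92  1.88 -0.65  0.94 -1.62] 5.9 [ 0.93634044 -0.49235571 -3.27674082] [-0.01631821  0.20321084  0.00044667] 0.8247157919695692
```

```bash
python3 -m pendant '[{"dp":[0,0,0.004],"rotation":[0,0,0],"fingers":1},{"dp":[0,0,0.006],"rotation":[0,0,0],"fingers":1},{"dp":[0,0,0.006],"rotation":[0,0,0],"fingers":1}]'
python3 - <<'E'
from h import *
p,R,s=pose(); print(p,yaw(),s['clock'],s['force'],s['ft_torque'],s['width'])
E
```

```text
clock: 6.28
position: [0.5803, 0.0341, 0.0924]
ee_rot: [-1.573, 2.718, -0.001]
force: [-2.1, -1.3, -3.6]
width: 0.821
[0.58025248 0.0341372  0.09236524] -119.89173821772289 6.275 [-2.12643569 -1.2555405  -3.63104426] [-0.26262848  0.62509428  0.01366108] 0.8211770101187292
```

```bash
python3 -m pendant '[{"dp":[0,0,0.002],"rotation":[0,0,-0.1],"fingers":1},{"dp":[0,0,0.002],"rotation":[0,0,-0.2],"fingers":1},{"dp":[0,0,0.002],"rotation":[0,0,-0.3],"fingers":1},{"dp":[0,0,0.002],"rotation":[0,0,-0.4],"fingers":1}]'
python3 - <<'E'
from h import *
p,R,s=pose(); print(p,yaw(),s['clock'],s['force'],s['ft_torque'],s['width'])
E
```

```text
clock: 6.78
position: [0.5805, 0.0341, 0.0905]
ee_rot: [-2.085, 2.348, -0.002]
force: [-1.1, -1.0, -3.0]
width: 0.826
[0.5805077  0.03410855 0.09054792] -96.78725438084255 6.775 [-1.05978209 -1.02642196 -3.0369076 ] [-0.26552816  0.35756215  0.03905226] 0.8262089119436034
```

```bash
python3 -m pendant '[{"dp":[0,0,0.002],"rotation":[0,0,-0.06],"fingers":1},{"dp":[0,0,0.003],"rotation":[0,0,-0.16],"fingers":1},{"dp":[0,0,0.004],"rotation":[0,0,-0.26],"fingers":1},{"dp":[0,0,0.005],"rotation":[0,0,-0.36],"fingers":1}]'
python3 - <<'E'
from h import *
p,R,s=pose(); print(p,yaw(),s['clock'],s['force'],s['ft_torque'],s['width'])
E
```

```text
clock: 7.28
position: [0.5807, 0.0339, 0.0868]
ee_rot: [-2.474, 1.933, -0.002]
force: [-7.1, 0.6, 21.2]
width: 0.821
[0.58068948 0.03393349 0.08684647] -76.01997795135917 7.275 [-7.12011718  0.55796332 21.15076524] [-0.03487122  2.10993495 -0.37809566] 0.8209094910372997
```

```bash
python3 -m pendant '[{"dp":[0,0,0],"rotation":[0,0,-0.1],"fingers":1},{"dp":[0,0,0],"rotation":[0,0,-0.2],"fingers":1},{"dp":[0,0,0],"rotation":[0,0,-0.3],"fingers":1},{"dp":[0,0,0],"rotation":[0,0,-0.3],"fingers":1}]'
python3 - <<'E'
from h import *
p,R,s=pose(); print(p,yaw(),s['clock'],s['force'],s['ft_torque'],s['width'])
E
```

```text
clock: 7.78
position: [0.5825, 0.0338, 0.0896]
ee_rot: [-2.732, 1.54, -0.006]
force: [-4.9, 2.0, 22.3]
width: 0.824
[0.58250239 0.03382973 0.08955448] -58.79735542670999 7.775 [-4.86716032  2.01722791 22.33975886] [ 0.12508657  1.54366594 -0.30244063] 0.82438888189428
```

```bash
python3 -m pendant '[{"dp":[0,0,-0.001],"rotation":[0,0,-0.15],"fingers":1},{"dp":[0,0,-0.001],"rotation":[0,0,-0.3],"fingers":1},{"dp":[0,0,-0.001],"rotation":[0,0,-0.45],"fingers":1},{"dp":[0,0,0],"rotation":[0,0,-0.6],"fingers":1}]'
python3 - <<'E'
from h import *
p,R,s=pose(); print(p,yaw(),s['clock'],s['force'],s['ft_torque'],s['width'])
E
```

```text
clock: 8.28
position: [0.5827, 0.0345, 0.0906]
ee_rot: [-3.067, 0.656, -0.009]
force: [-4.1, 2.3, 7.7]
width: 0.823
[0.58265683 0.03445517 0.0905717 ] -24.150411509140937 8.275 [-4.1440125   2.30047969  7.70905975] [0.36531093 1.40720954 0.014263  ] 0.8232132663228724
```

```bash
python3 -m pendant '[{"dp":[0,0,0.0],"rotation":[0,0,-0.15],"fingers":1},{"dp":[0,0,0.0],"rotation":[0,0,-0.3],"fingers":1},{"dp":[0,0,0.001],"rotation":[0,0,-0.45],"fingers":1},{"dp":[0,0,0.002],"rotation":[0,0,-0.6],"fingers":1}]'
python3 - <<'E'
from h import *
p,R,s=pose(); print(p,yaw(),s['clock'],s['force'],s['ft_torque'],s['width'])
E
```

```text
clock: 8.78
position: [0.5815, 0.035, 0.0884]
ee_rot: [-3.124, -0.287, -0.007]
force: [-4.3, 1.1, -1.4]
width: 0.824
[0.58146626 0.03496216 0.08835781] 10.505851895763886 8.775 [-4.34982125  1.11296281 -1.42753108] [0.27041001 1.38683112 0.01546154] 0.8236660855211214
```

```bash
python3 -m pendant '[{"dp":[0,0,0.002],"rotation":[0,0,-0.1],"fingers":1},{"dp":[0,0,0.003],"rotation":[0,0,-0.25],"fingers":1},{"dp":[0,0,0.003],"rotation":[0,0,-0.4],"fingers":1},{"dp":[0,0,0.003],"rotation":[0,0,-0.55],"fingers":1}]'
python3 - <<'E'
from h import *
p,R,s=pose(); print(p,yaw(),s['joints'].round(2),s['clock'],s['force'],s['ft_torque'],s['width'])
E
```

```text
clock: 9.28
position: [0.5817, 0.0342, 0.09]
ee_rot: [-2.929, -1.13, -0.011]
force: [-20.8, -2.7, 53.9]
width: 0.823
[0.5816919  0.03416696 0.09000823] 42.1852160173459 [-0.23  0.51  0.12  1.84 -0.09  0.79  0.67] 9.275 [-20.81304626  -2.72486067  53.92119732] [-1.55527308  5.82313629 -0.40794321] 0.8231555786012253
```

Turning screw_b its own way (counter-clockwise) lifted it twice, about 90° apart, and its tip never got deeper than about 15 mm. It doesn't fit. I'm withdrawing it and taking it to the tray.

```bash
python3 -m pendant '[{"dp":[0,0,-0.01],"rotation":[0.011,0,0],"fingers":1},{"dp":[0,0,-0.04],"rotation":[0.011,0,0],"fingers":1},{"dp":[0,0,-0.08],"rotation":[0.011,0,0],"fingers":1},{"dp":[0,0,-0.08],"rotation":[0.011,0,0],"fingers":1}]'
python3 - <<'E'
from h import *
p,R,s=pose(); print(p,yaw(),s['joints'].round(2),s['clock'],s['force'],s['ft_torque'],s['width'])
for n in('top','scene','wrist'):
  im=arm.get_image(n); cv2.imwrite(f'pics/{n}5.png',im)
t=cv2.imread('pics/wrist5.png');c=cv2.imread('pics/scene5.png')
cv2.imwrite('pics/b5.png',np.hstack([cv2.resize(t,(400,300)),cv2.resize(c[130:300,250:420],(300,300))]))
t=cv2.imread('pics/top5.png')
# tray refine
ct,cs=cam('top'),cam('scene')
for n,im,c,roi in(('top',t,ct,(370,155,470,260)),('scene',cv2.imread('pics/scene5.png'),cs,(105,270,250,405))):
    x0,y0,x1,y1=roi; hsv=cv2.cvtColor(im[y0:y1,x0:x1],cv2.COLOR_BGR2HSV); m=((hsv[...,1]<60)).astype(np.uint8)
    k=max(cv2.findContours(m,0,2)[0],key=cv2.contourArea); r=cv2.minAreaRect(k); ap=cv2.approxPolyDP(k,5,True)[:,0]+[x0,y0]
    print(n,r[1],ap.tolist(),np.round([onz(c,q,.028)[:2] for q in ap],3).tolist())
E
```

```text
clock: 9.78
position: [0.5837, 0.0337, 0.1734]
ee_rot: [-2.921, -1.125, -0.016]
force: [0.4, 0.9, -2.6]
width: 0.821
[0.58372288 0.03372315 0.17335403] 42.14002756432936 [-0.24  0.41  0.13  1.76 -0.08  0.97  0.67] 9.775 [ 0.41769491  0.86682049 -2.58941856] [-0.05453436 -0.02114011 -0.00491151] 0.820568679967066
top (65.91901397705078, 71.8056411743164) [[387, 171], [385, 239], [450, 243], [448, 174]] [[0.573, -0.219], [0.409, -0.207], [0.4, -0.356], [0.565, -0.364]]
scene (89.80255889892578, 85.55992126464844) [[174, 281], [117, 336], [181, 398], [236, 336]] [[0.406, -0.214], [0.4, -0.361], [0.571, -0.369], [0.575, -0.224]]
```

View pics/b5.png

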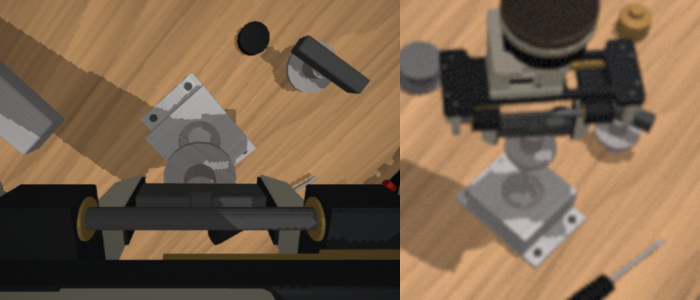

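```bash
python3 - <<'E'
from h import *
print(plan((0.487,-0.288,.165),0))
E
```

```text
(array([-0.2855,  0.1755,  0.0003]), array([-0.0133, -0.0026,  0.736 ]))
```

```bash
python3 -m pendant '[{"dp":[-0.2855,0.1755,0],"rotation":[-0.013,-0.003,0.736],"fingers":1},{"dp":[-0.2855,0.1755,0],"rotation":[-0.013,-0.003,0.736],"fingers":1},{"dp":[-0.2855,0.1755,0],"rotation":[-0.013,-0.003,0.736],"fingers":1},{"dp":[-0.2855,0.1755,0],"rotation":[-0.013,-0.003,0.736],"fingers":1},{"dp":[-0.2855,0.1755,0],"rotation":[-0.013,-0.003,0.736],"fingers":1},{"dp":[-0.2855,0.1755,0],"rotation":[-0.013,-0.003,0.736],"fingers":1},{"dp":[-0.2855,0.1755,0],"rotation":[-0.013,-0.003,0.736],"fingers":1},{"dp":[-0.2855,0.1755,0],"rotation":[-0.013,-0.003,0.736],"fingers":1},{"dp":[-0.2855,0.1755,0],"rotation":[-0.013,-0.003,0.736],"fingers":1}]'
python3 - <<'E'
from h import *
p,R,s=pose(); print(p,yaw(),s['joints'].round(2),s['clock'],s['force'],s['ft_torque'],s['width'])
print(plan((0.487,-0.288,.075),0))
for n in('scene','wrist','top'):
  im=arm.get_image(n); cv2.imwrite(f'pics/{n}6.png',im)
t=cv2.imread('pics/wrist6.png');c=cv2.imread('pics/scene6.png')
cv2.imwrite('pics/b6.png',np.hstack([cv2.resize(t,(400,300)),cv2.resize(c[220:420,80:280],(400,400))[:300]]))
E
```

```text
clock: 11.05
position: [0.4875, -0.2864, 0.1648]
ee_rot: [-3.141, -0.004, 0.002]
force: [1.3, 0.1, -2.6]
width: 0.825
[ 0.48753184 -0.28638633  0.16482958] 0.13596534867925392 [ 0.16  0.41  0.38  1.82 -0.19  0.95  0.62] 11.05 [ 1.31172556  0.13649661 -2.57737428] [-0.05352422  0.00957498 -0.08074315] 0.8248445495784766
(array([-0.0004,  0.0017,  0.0898]), array([-0.001 ,  0.001 ,  0.0024]))
```

View pics/b6.png

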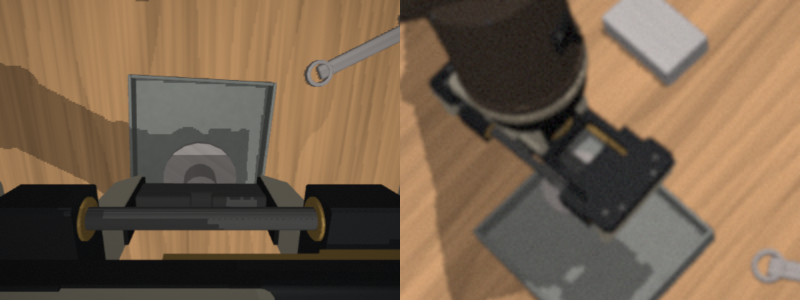

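```bash
python3 - <<'E'
import cv2
im=cv2.imread('pics/scene6.png'); cv2.imwrite('pics/s6c.png',cv2.resize(im[230:400,100:280],(720,600) if 0 else (630,595),interpolation=cv2.INTER_CUBIC))
E
```

View pics/s6c.png

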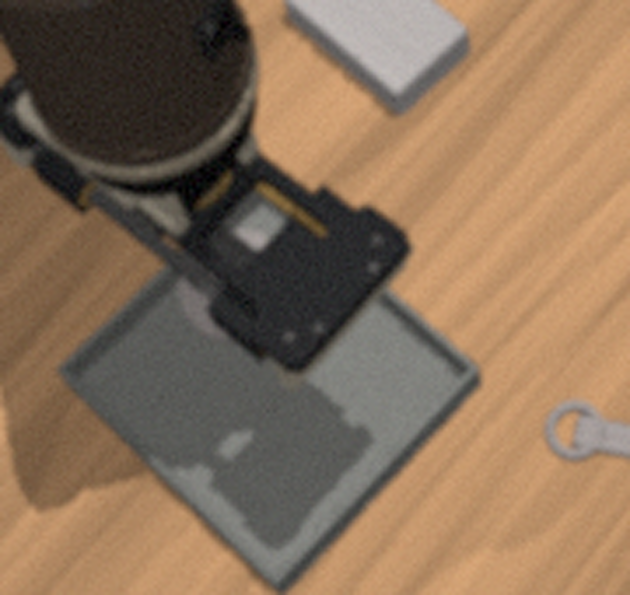

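```bash
python3 -m pendant '[{"dp":[0,0.0015,0.05],"rotation":[0,0,0],"fingers":1},{"dp":[0,0.0015,0.092],"rotation":[0,0,0],"fingers":1},{"dp":[0,0.0015,0.098],"rotation":[0,0,0],"fingers":1},{"dp":[0,0.0015,0.098],"rotation":[0,0,0],"fingers":1}]'
python3 - <<'E'
from h import *
p,R,s=pose(); print(p,yaw(),s['clock'],s['force'],s['ft_torque'],s['width'])
im=arm.get_image('scene'); cv2.imwrite('pics/s7c.png',cv2.resize(im[230:400,100:280],(630,595),interpolation=cv2.INTER_CUBIC))
E
```

```text
clock: 11.7
position: [0.4879, -0.2887, 0.068]
ee_rot: [-3.142, -0.003, 0.0]
force: [0.2, -0.2, -2.2]
width: 0.825
[ 0.48786693 -0.28871323  0.06795306] 0.10653494102174514 11.7 [ 0.18937987 -0.18662259 -2.21483769] [-0.08709353  0.04382489 -0.01950831] 0.8252385293593978
```

View pics/s7c.png

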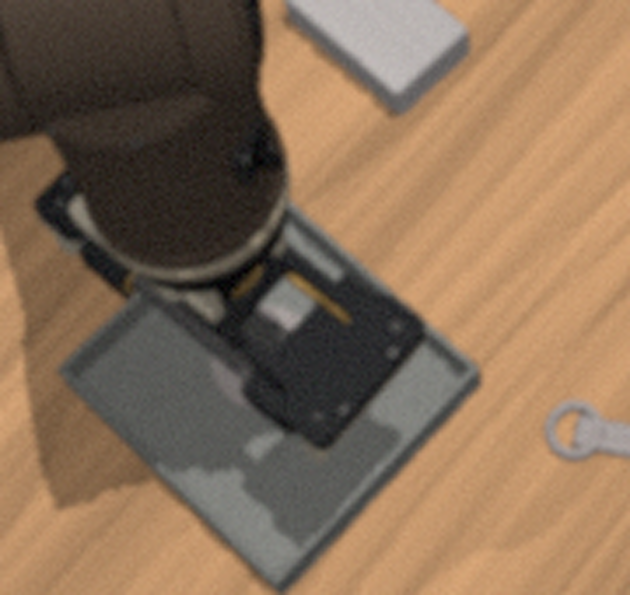

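```bash
python3 -m pendant '[{"dp":[0,0,0.004],"rotation":[0,0,0],"fingers":1},{"dp":[0,0,0.006],"rotation":[0,0,0],"fingers":1},{"dp":[0,0,0.006],"rotation":[0,0,0],"fingers":1}]'
python3 - <<'E'
from h import *
p,R,s=pose(); print(p,yaw(),s['clock'],s['force'],s['ft_torque'],s['width'])
E
```

```text
clock: 12.12
position: [0.4885, -0.2891, 0.0629]
ee_rot: [3.141, 0.003, 0.003]
force: [-0.0, -0.2, -2.5]
width: 0.828
[ 0.48845399 -0.28907576  0.06293152] 0.10260389375874569 12.125 [-0.02876032 -0.2398961  -2.48629711] [-0.1037915   0.07755212  0.00240933] 0.8280009798160735
```

```bash
python3 -m pendant '[{"dp":[0,0,0.002],"rotation":[0,0,0],"fingers":1},{"dp":[0,0,0.004],"rotation":[0,0,0],"fingers":1},{"dp":[0,0,0.004],"rotation":[0,0,0],"fingers":1}]'
python3 - <<'E'
from h import *
p,R,s=pose(); print(p,yaw(),s['clock'],s['force'],s['ft_torque'],s['width'])
E
```

```text
clock: 12.5
position: [0.4886, -0.2896, 0.0601]
ee_rot: [3.141, 0.002, 0.004]
force: [-3.3, 0.4, 12.2]
width: 0.825
[ 0.48864604 -0.2896399   0.06007419] 0.07632029621292123 12.5 [-3.3486952   0.37217309 12.20001178] [0.25930275 1.01703612 0.01382602] 0.8254940422778144
```

```bash
python3 -m pendant '[{"dp":[0,0,-0.001],"rotation":[0,0,0],"fingers":1},{"dp":[0,0,-0.001],"rotation":[0,0,0],"fingers":-0.75},{"dp":[0,0,-0.001],"rotation":[0,0,0],"fingers":-1},{"dp":[0,0,-0.001],"rotation":[0,0,0],"fingers":-1},{"dp":[0,0,-0.001],"rotation":[0,0,0],"fingers":-1}]'
python3 - <<'E'
from h import *
p,R,s=pose(); print(p,yaw(),s['clock'],s['force'],s['ft_torque'],s['width'])
im=arm.get_image('wrist'); cv2.imwrite('pics/w8.png',im)
E
```

```text
clock: 13.12
position: [0.4887, -0.2897, 0.061]
ee_rot: [3.141, 0.002, 0.004]
force: [0.5, -0.1, 0.5]
width: 0.994
[ 0.48869371 -0.28965415  0.06102656] 0.07906324778603904 13.125 [ 0.45868507 -0.07089078  0.54422183] [-0.03557169  0.04110548 -0.02049217] 0.9940529132750939
```

View pics/w8.png

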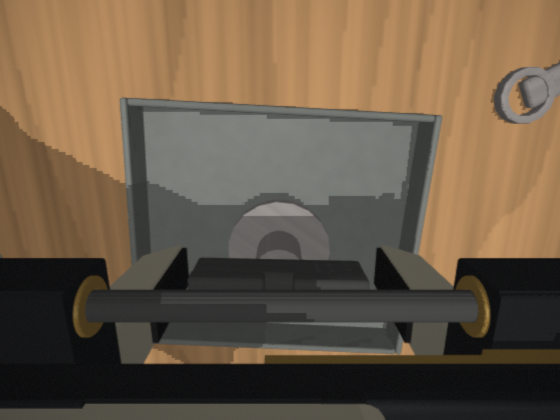

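```bash
python3 -m pendant '[{"dp":[0,0,-0.05],"rotation":[0,0,0],"fingers":-1},{"dp":[0,0,-0.11],"rotation":[0,0,0],"fingers":-1},{"dp":[0,0,-0.12],"rotation":[0,0,0],"fingers":-1},{"dp":[0,0,-0.12],"rotation":[0,0,0],"fingers":-1}]'
python3 - <<'E'
from h import *
p,R,s=pose(); print(p,yaw(),s['clock'])
print(plan((0.615,0.145,.16),7))
E
```

```text
clock: 13.68
position: [0.4887, -0.2895, 0.1814]
ee_rot: [3.14, 0.002, 0.006]
force: [-0.1, -0.3, -0.2]
width: 0.993
[ 0.4886652  -0.2894765   0.18137658] 0.09007571157943103 13.675
(array([ 0.1269, -0.4343,  0.0213]), array([ 0.0015, -0.0039, -0.1206]))
```

```bash
python3 -m pendant '[{"dp":[0.127,-0.434,0.02],"rotation":[0.001,-0.004,-0.12],"fingers":-1},{"dp":[0.127,-0.434,0.02],"rotation":[0.001,-0.004,-0.12],"fingers":-1},{"dp":[0.127,-0.434,0.02],"rotation":[0.001,-0.004,-0.12],"fingers":-1},{"dp":[0.127,-0.434,0.02],"rotation":[0.001,-0.004,-0.12],"fingers":-1},{"dp":[0.127,-0.434,0.02],"rotation":[0.001,-0.004,-0.12],"fingers":-1},{"dp":[0.127,-0.434,0.02],"rotation":[0.001,-0.004,-0.12],"fingers":-1},{"dp":[0.127,-0.434,0.02],"rotation":[0.001,-0.004,-0.12],"fingers":-1},{"dp":[0.127,-0.434,0.02],"rotation":[0.001,-0.004,-0.12],"fingers":-1},{"dp":[0.127,-0.434,0.02],"rotation":[0.001,-0.004,-0.12],"fingers":-1},{"dp":[0.127,-0.434,0.02],"rotation":[0.001,-0.004,-0.12],"fingers":-1}]'
python3 - <<'E'
from h import *
p,R,s=pose(); print(p,yaw(),s['joints'].round(2),s['clock'])
c=cam('wrist'); im=arm.get_image('wrist'); cv2.imwrite('pics/w9.png',im); np.savez('w9.npz',K=c[0],R=c[1],t=c[2])
im=arm.get_image('scene'); cv2.imwrite('pics/s9.png',im)
E
```

```text
clock: 14.92
position: [0.6146, 0.142, 0.1606]
ee_rot: [3.134, 0.187, -0.002]
force: [-0.4, -0.3, -1.0]
width: 1.003
[0.61456986 0.14197998 0.1605956 ] 6.812504626063231 [-0.49  0.51  0.27  1.65 -0.15  1.   -0.06] 14.925
```

View pics/w9.png

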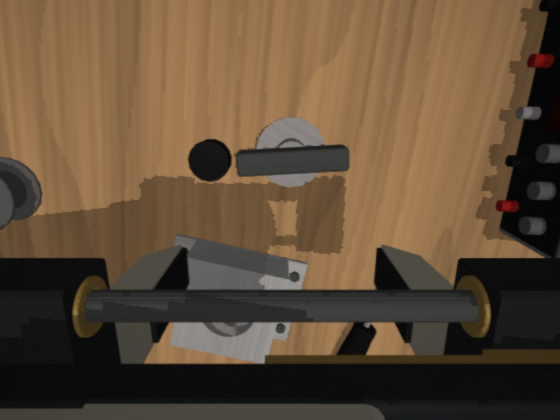

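View pics/s9.png

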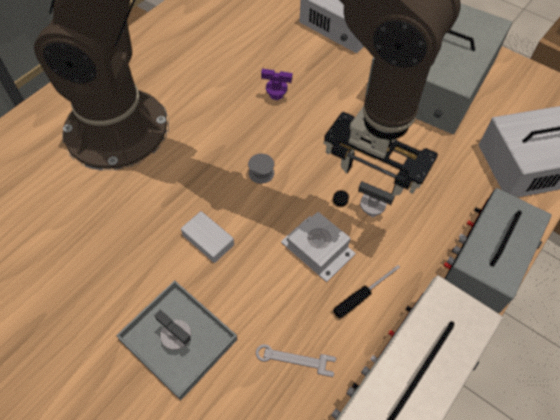

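Scene: the notched screw stands upright in the tray at (173,330). Wrist: the plain handle is at (293,160), turned a few degrees from the jaws, with no notch.

```bash
python3 - <<'E'
from h import *
im=cv2.imread('pics/w9.png'); cv2.imwrite('pics/w9c.png',cv2.resize(im[135:190,225:365],(784,308),interpolation=cv2.INTER_CUBIC))
g=im.max(axis=2).astype(int)
for x in(250,270,320,338): print(x,g[140:185,x])
for y in (160,165): print(y,g[y,230:245],g[y,340:355])
E
```

```text
250 [159 159 160 159 158 159 159 151 110  78  37  30  33  43  53  60  64  62
  63  62  64  63  61  62  63  60  60  61  59  60  61  61  62  60  56  63
 110 158 161 162 162 159 147 139 115]
270 [141 140 140 138 138 137 136 124  67  35  31  32  47  56  60  63  63  63
  64  62  63  62  61  61  62  61  60  61  60  61  61  61  58  55  59 101
 134 137 136 136 147 154 131 113 111]
320 [136 134 133 129 113  86  40  31  34  43  55  59  63  63  62  62  60  62
  62  64  64  61  62  62  61  60  61  60  61  59  57  62 107 153 157 154
 142 136 111 107 108 106 106 105 105]
338 [152 151 150 142 105  45  31  33  43  54  60  63  63  61  62  62  63  63
  63  63  62  62  62  61  60  60  59  58  58  57  60  99 140 144 143 136
 104  98  98  98  98  98  97  97  98]
160 [ 32 101 152 153 150 127  71  54  61  63  63  64  63  64  63] [ 63  62  63  62  63  62  61  59  74 116 148 154 156 156 155]
165 [ 70 125 155 154 149 128  83  56  58  62  62  61  62  62  62] [ 60  61  61  59  61  59  58  56  73 116 151 157 157 156 155]
```

View pics/w9c.png

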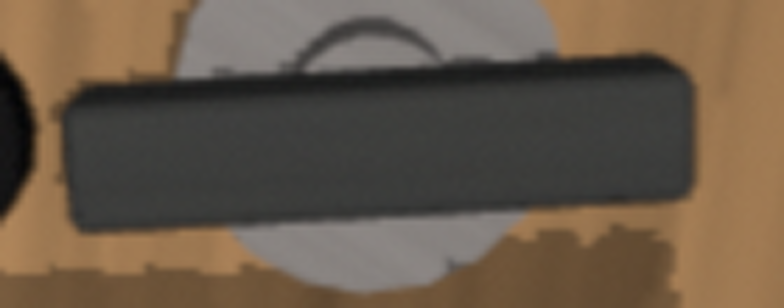

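```bash
python3 - <<'E'
from h import *
L=lambda f:(lambda d:(d['K'],d['R'],d['t']))(np.load(f))
c1,c9=L('w1.npz'),L('w9.npz')
print(tri([(c1,(495.8,59.5)),(c9,(348.3,170.5))]))
X=onz(c9,(292.6,162.1),.084)
P=[onz(c9,p,.084) for p in((236.5,165.2),(348.7,159))]; v=P[1]-P[0]; a=np.degrees(np.arctan2(v[1],v[0])); print(X,np.linalg.norm(v),a)
w=onz(c9,(292.6,173.4),.084)-onz(c9,(292.6,150.9),.084); print(np.linalg.norm(w))
print(plan((X[0],X[1],.055),a))
E
```

```text
(array([0.65589369, 0.17877648, 0.08229292]), [0.00046490427382681927, 0.00046490427382699627])
[0.61753051 0.17978398 0.084     ] 0.07538444982110071 9.977146774878724
0.01517192260896444
(array([ 0.0071, -0.0372,  0.1062]), array([ 0.0013,  0.0006, -0.0556]))
```

```bash
python3 -m pendant '[{"dp":[0.007,-0.037,0.02],"rotation":[0.001,0,-0.055],"fingers":-1},{"dp":[0.007,-0.037,0.05],"rotation":[0.001,0,-0.055],"fingers":-1},{"dp":[0.007,-0.037,0.106],"rotation":[0.001,0,-0.055],"fingers":-1},{"dp":[0.007,-0.037,0.106],"rotation":[0.001,0,-0.055],"fingers":-1},{"dp":[0.007,-0.037,0.106],"rotation":[0.001,0,-0.055],"fingers":0},{"dp":[0.007,-0.037,0.106],"rotation":[0.001,0,-0.055],"fingers":1},{"dp":[0.007,-0.037,0.106],"rotation":[0.001,0,-0.055],"fingers":1},{"dp":[0.007,-0.037,0.106],"rotation":[0.001,0,-0.055],"fingers":1}]' 50
python3 - <<'E'
from h import *
p,R,s=pose(); print(p,yaw(),s['clock'],s['force'],s['ft_torque'],s['width'])
E
```

```text
clock: 16.02
position: [0.6189, 0.18, 0.0575]
ee_rot: [-3.129, -0.272, -0.005]
force: [-1.4, -0.4, 7.4]
width: 0.828
[0.61892477 0.18001239 0.05745804] 9.93216007828245 16.025 [-1.35922804 -0.3856936   7.42928793] [-0.12128052  0.2017694   0.02386404] 0.8277599958876477
```

```bash
python3 -m pendant '[{"dp":[0,0,-0.05],"rotation":[0,0,0],"fingers":1},{"dp":[0,0,-0.1],"rotation":[0,0,0],"fingers":1},{"dp":[0,0,-0.11],"rotation":[0,0,0],"fingers":1},{"dp":[0,0,-0.11],"rotation":[0,0,0],"fingers":1}]'
python3 - <<'E'
from h import *
p,R,s=pose(); print(p,yaw(),s['joints'].round(2),s['clock'],s['force'],s['ft_torque'],s['width'])
print(plan((0.58,0.0342,.16),120))
E
```

```text
clock: 16.52
position: [0.6186, 0.18, 0.168]
ee_rot: [-3.128, -0.272, -0.006]
force: [-0.3, -0.1, -3.6]
width: 0.826
[0.61861361 0.18001354 0.1680147 ] 9.940270019198463 [-0.53  0.52  0.25  1.61 -0.15  1.03 -0.06] 16.525 [-0.3066954  -0.05636563 -3.59922057] [-0.09185777  0.0592946  -0.02630785] 0.8262887440559146
(array([-0.0632,  0.137 ,  0.0076]), array([ 0.0033, -0.0037, -1.9209]))
```

```bash
python3 -m pendant '[{"dp":[-0.0632,0.137,0],"rotation":[0.003,-0.004,-1.92],"fingers":1},{"dp":[-0.0632,0.137,0],"rotation":[0.003,-0.004,-1.92],"fingers":1},{"dp":[-0.0632,0.137,0],"rotation":[0.003,-0.004,-1.92],"fingers":1},{"dp":[-0.0632,0.137,0],"rotation":[0.003,-0.004,-1.92],"fingers":1},{"dp":[-0.0632,0.137,0],"rotation":[0.003,-0.004,-1.92],"fingers":1},{"dp":[-0.0632,0.137,0],"rotation":[0.003,-0.004,-1.92],"fingers":1},{"dp":[-0.0632,0.137,0],"rotation":[0.003,-0.004,-1.92],"fingers":1},{"dp":[-0.0632,0.137,0],"rotation":[0.003,-0.004,-1.92],"fingers":1},{"dp":[-0.0632,0.137,0],"rotation":[0.003,-0.004,-1.92],"fingers":1},{"dp":[-0.0632,0.137,0],"rotation":[0.003,-0.004,-1.92],"fingers":1},{"dp":[-0.0632,0.137,0],"rotation":[0.003,-0.004,-1.92],"fingers":1},{"dp":[-0.0632,0.137,0],"rotation":[0.003,-0.004,-1.92],"fingers":1},{"dp":[-0.0632,0.137,0],"rotation":[0.003,-0.004,-1.92],"fingers":1}]'
python3 - <<'E'
from h import *
p,R,s=pose(); print(p,yaw(),s['joints'].round(2),s['clock'],s['force'],s['ft_torque'],s['width'])
print(plan((0.58,0.0342,.098),120))
E
```

```text
clock: 18.15
position: [0.5794, 0.0341, 0.1666]
ee_rot: [-1.573, -2.718, 0.002]
force: [1.2, 0.6, -3.0]
width: 0.823
[0.57935985 0.03414462 0.16658749] 119.88723085968644 [-0.02  0.43 -0.19  1.75  0.09  0.98  1.85] 18.15 [ 1.22119855  0.55767697 -2.96175368] [0.13167628 0.02056429 0.03708255] 0.822552696990637
(array([-0.0003,  0.0007,  0.0686]), array([-0.0017, -0.0005, -0.002 ]))
```

```bash
python3 -m pendant '[{"dp":[0,0.0007,0.04],"rotation":[-0.002,0,0],"fingers":1},{"dp":[0,0.0007,0.064],"rotation":[-0.002,0,0],"fingers":1},{"dp":[0,0.0007,0.07],"rotation":[-0.002,0,0],"fingers":1},{"dp":[0,0.0007,0.07],"rotation":[-0.002,0,0],"fingers":1}]'
python3 - <<'E'
from h import *
p,R,s=pose(); print(p,yaw(),s['clock'],s['force'],s['ft_torque'],s['width'])
E
```

```text
clock: 18.65
position: [0.5799, 0.0346, 0.0967]
ee_rot: [-1.574, -2.719, -0.001]
force: [-0.1, -0.7, -1.6]
width: 0.82
[0.57989456 0.03457973 0.09671103] 119.87298159892237 18.65 [-0.08248708 -0.73433935 -1.64052004] [ 0.07628658 -0.01476614  0.05722383] 0.8201164796557902
```

```bash
python3 -m pendant '[{"dp":[0,0,0.003],"rotation":[0,0,0.0],"fingers":1},{"dp":[0,0,0.004],"rotation":[0,0,0.12],"fingers":1},{"dp":[0,0,0.0045],"rotation":[0,0,0.24],"fingers":1},{"dp":[0,0,0.005],"rotation":[0,0,0.36],"fingers":1}]'
python3 - <<'E'
from h import *
p,R,s=pose(); print(p,yaw(),s['clock'],s['force'],s['ft_torque'],s['width'])
E
```

```text
clock: 19.15
position: [0.5805, 0.0348, 0.0926]
ee_rot: [2.04, 2.389, 0.003]
force: [-1.5, 0.7, -2.0]
width: 0.827
[0.58047126 0.03482741 0.09261324] 99.01341581208038 19.15 [-1.53149472  0.69964143 -1.96670215] [0.48926855 0.19029003 0.06331509] 0.8267772300809897
```

```bash
python3 -m pendant '[{"dp":[0,0,0.0015],"rotation":[0,0,0.12],"fingers":1},{"dp":[0,0,0.003],"rotation":[0,0,0.24],"fingers":1},{"dp":[0,0,0.004],"rotation":[0,0,0.36],"fingers":1},{"dp":[0,0,0.005],"rotation":[0,0,0.48],"fingers":1}]'
python3 - <<'E'
from h import *
p,R,s=pose(); print(p,yaw(),s['clock'],s['force'],s['ft_torque'],s['width'])
E
```

```text
clock: 19.65
position: [0.582, 0.0361, 0.091]
ee_rot: [2.552, 1.831, 0.01]
force: [-5.6, 0.9, 22.4]
width: 0.823
[0.58197821 0.03610514 0.09099969] 71.32513529612561 19.65 [-5.61109592  0.90531133 22.41413188] [ 0.09295817  1.51030207 -0.02555081] 0.8231054920585531
```

```bash
python3 -m pendant '[{"dp":[0,0,0.0005],"rotation":[0,0,0.12],"fingers":1},{"dp":[0,0,0.0005],"rotation":[0,0,0.24],"fingers":1},{"dp":[0,0,0.0005],"rotation":[0,0,0.36],"fingers":1}]'
python3 - <<'E'
from h import *
p,R,s=pose(); print(p,yaw(),s['clock'],s['force'],s['ft_torque'],s['width'])
E
```

```text
clock: 20.02
position: [0.5823, 0.036, 0.0914]
ee_rot: [2.842, 1.339, 0.012]
force: [-1.2, -2.0, -3.3]
width: 0.823
[0.58234694 0.0359651  0.09143635] 50.469796184804174 20.025 [-1.20897956 -2.02494183 -3.30272804] [-0.45376989  0.23823741  0.03675899] 0.8232142085501222
```

```bash
python3 - <<'E'
from h import *
print(plan((.5803,.0345,.0914),yaw()))
E
```

```text
(array([-0.0024, -0.0006,  0.    ]), array([ 0.0033, -0.0066, -0.    ]))
```

```bash
python3 -m pendant '[{"dp":[-0.0015,-0.0005,0.001],"rotation":[0.003,-0.006,0.1],"fingers":1},{"dp":[-0.002,-0.0005,0.003],"rotation":[0.003,-0.006,0.22],"fingers":1},{"dp":[-0.002,-0.0005,0.0045],"rotation":[0.003,-0.006,0.35],"fingers":1},{"dp":[-0.002,-0.0005,0.005],"rotation":[0.003,-0.006,0.4],"fingers":1}]'
python3 - <<'E'
from h import *
p,R,s=pose(); print(p,yaw(),s['clock'],s['force'],s['ft_torque'],s['width'])
E
```

```text
clock: 20.52
position: [0.5812, 0.0348, 0.0872]
ee_rot: [-3.051, -0.744, -0.003]
force: [-0.8, -0.7, -2.3]
width: 0.829
[0.58115922 0.03484305 0.08720613] 27.397480425029773 20.525 [-0.76340572 -0.72945993 -2.27192036] [-0.30996981  0.14436538 -0.03640111] 0.8292728576985771
```

```bash
python3 -m pendant '[{"dp":[0,0,0.0015],"rotation":[0,0,0.12],"fingers":1},{"dp":[0,0,0.003],"rotation":[0,0,0.25],"fingers":1},{"dp":[0,0,0.0042],"rotation":[0,0,0.37],"fingers":1},{"dp":[0,0,0.005],"rotation":[0,0,0.45],"fingers":1}]'
python3 - <<'E'
from h import *
p,R,s=pose(); print(p,yaw(),s['clock'],s['force'],s['ft_torque'],s['width'])
E
```

```text
clock: 21.02
position: [0.5807, 0.0344, 0.0827]
ee_rot: [-3.14, -0.039, -0.002]
force: [-1.9, -2.9, -2.0]
width: 0.825
[0.58073763 0.03435443 0.08274345] 1.414971975287861 21.025 [-1.91061736 -2.89257727 -1.97456622] [-0.78581029  0.78451085 -0.01744216] 0.8246862784306348
```

```bash
python3 -m pendant '[{"dp":[0,0,0.0015],"rotation":[0,0,0.13],"fingers":1},{"dp":[0,0,0.003],"rotation":[0,0,0.27],"fingers":1},{"dp":[0,0,0.0044],"rotation":[0,0,0.41],"fingers":1},{"dp":[0,0,0.0055],"rotation":[0,0,0.52],"fingers":1}]'
python3 - <<'E'
from h import *
p,R,s=pose(); print(p,yaw(),s['clock'],s['force'],s['ft_torque'],s['width'])
E
```

```text
clock: 21.52
position: [0.5798, 0.0341, 0.0776]
ee_rot: [-3.043, 0.776, 0.001]
force: [-3.8, -3.0, -1.4]
width: 0.823
[0.57984533 0.03412204 0.07760109] -28.605329245653397 21.525 [-3.80371364 -2.99459641 -1.37317918] [-0.70377028  1.10732105  0.05235753] 0.8229073937691437
```

Tip is at about 25 mm, past the 20 mm wrong-hand limit, so this hand fits. Continuing to home.

```bash
python3 -m pendant '[{"dp":[0,0,0.0015],"rotation":[0,0,0.13],"fingers":1},{"dp":[0,0,0.003],"rotation":[0,0,0.27],"fingers":1},{"dp":[0,0,0.0044],"rotation":[0,0,0.41],"fingers":1},{"dp":[0,0,0.0055],"rotation":[0,0,0.52],"fingers":1}]'
python3 - <<'E'
from h import *
p,R,s=pose(); print(p,yaw(),s['joints'].round(2),s['clock'],s['force'],s['ft_torque'],s['width'])
E
```

```text
clock: 22.02
position: [0.5794, 0.0342, 0.0727]
ee_rot: [-2.738, 1.537, 0.003]
force: [-2.6, 0.2, 6.1]
width: 0.824
[0.57942873 0.03423844 0.07265138] -58.60902376104316 [-0.6   0.61  0.66  1.89 -0.5   0.82 -0.7 ] 22.025 [-2.60363489  0.15119116  6.14477819] [-0.37122131  1.23662953  0.15882783] 0.8239351189253378
```

```bash
python3 -m pendant '[{"dp":[0,0,0.001],"rotation":[0,0,0.08],"fingers":1},{"dp":[0,0,0.0015],"rotation":[0,0,0.16],"fingers":1},{"dp":[0,0,0.0015],"rotation":[0,0,0.2],"fingers":1}]'
python3 - <<'E'
from h import *
p,R,s=pose(); print(p,yaw(),s['clock'],s['force'],s['ft_torque'],s['width'])
E
```

```text
clock: 22.4
position: [0.5786, 0.0338, 0.0722]
ee_rot: [-2.574, 1.8, 0.005]
force: [-8.4, -1.9, 10.2]
width: 0.826
[0.5785632  0.03383237 0.07219003] -69.93110066142849 22.4 [-8.41101699 -1.89233286 10.20367856] [-2.47173556  1.77038952  2.07550499] 0.8257767125002214
```

Torque rose to 2 Nm with z at the stop, so it is seated. Releasing now.

```bash
python3 -m pendant '[{"dp":[0,0,0],"rotation":[0,0,0],"fingers":1},{"dp":[0,0,0],"rotation":[0,0,0],"fingers":-0.8},{"dp":[0,0,0],"rotation":[0,0,0],"fingers":-1},{"dp":[0,0,0],"rotation":[0,0,0],"fingers":-1},{"dp":[0,0,-0.06],"rotation":[0,0,0],"fingers":-1},{"dp":[0,0,-0.1],"rotation":[0,0,0],"fingers":-1},{"dp":[0,0.03,-0.1],"rotation":[0,0,0],"fingers":-1},{"dp":[0,0.03,-0.1],"rotation":[0,0,0],"fingers":-1}]'
python3 - <<'E'
from h import *
p,R,s=pose(); print(p,yaw(),s['clock'],s['force'],s['width'])
c=cam('wrist'); im=arm.get_image('wrist'); cv2.imwrite('pics/w12.png',im); np.savez('w12.npz',K=c[0],R=c[1],t=c[2])
im=arm.get_image('scene'); cv2.imwrite('pics/s12.png',im)
E
```

```text
clock: 23.4
position: [0.5494, 0.0226, 0.1729]
ee_rot: [-2.572, 1.802, 0.006]
force: [0.2, 0.6, -0.3]
width: 0.998
[0.549386   0.02262092 0.17289936] -70.02892023059121 23.4 [ 0.20701681  0.64226568 -0.25210827] 0.9981376420202156
```

View pics/w12.png

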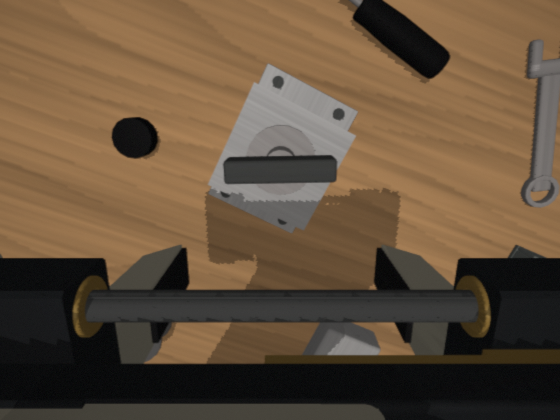

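View pics/s12.png

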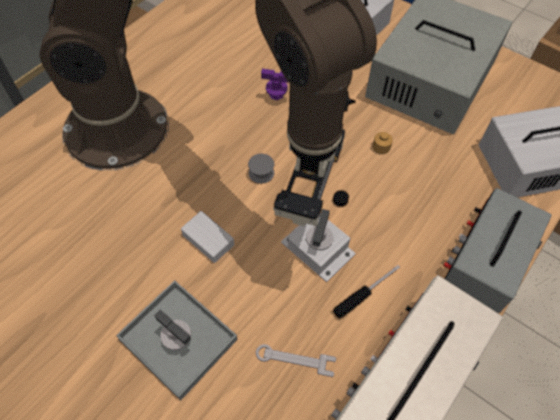

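```bash
python3 -m pendant '[{"dp":[0,0.04,-0.05],"rotation":[0,0,0],"fingers":-1},{"dp":[0,0.05,-0.08],"rotation":[0,0,0],"fingers":-1},{"dp":[0,0.05,-0.08],"rotation":[0,0,0],"fingers":-1},{"dp":[0,0.05,-0.08],"rotation":[0,0,0],"fingers":-1}]'
python3 - <<'E'
from h import *
c=cam('wrist'); im=arm.get_image('wrist'); cv2.imwrite('pics/w13.png',im); np.savez('w13.npz',K=c[0],R=c[1],t=c[2])
im2=arm.get_image('scene'); cv2.imwrite('pics/s13c.png',np.hstack([cv2.resize(im2[190:290,270:370],(400,400),interpolation=cv2.INTER_CUBIC),cv2.resize(im2[280:400,115:235],(400,400),interpolation=cv2.INTER_CUBIC)]))
im3=arm.get_image('top'); cv2.imwrite('pics/t13.png',im3)
a=cv2.imread('pics/w12.png')
cv2.imwrite('pics/w1213.png',np.vstack([cv2.resize(a[140:200,215:345],(650,300),interpolation=cv2.INTER_CUBIC),cv2.resize(im[100:160,215:345],(650,300),interpolation=cv2.INTER_CUBIC)]))
L=lambda f:(lambda d:(d['K'],d['R'],d['t']))(np.load(f))
print(proj(L('w13.npz'),(.58,.0345,.099)))
E
```

```text
clock: 24.0
position: [0.5044, 0.0071, 0.2519]
ee_rot: [-2.575, 1.799, 0.005]
force: [-0.6, 0.0, -0.6]
width: 1.006
[280.60317169  98.05672282]
```

View pics/w1213.png

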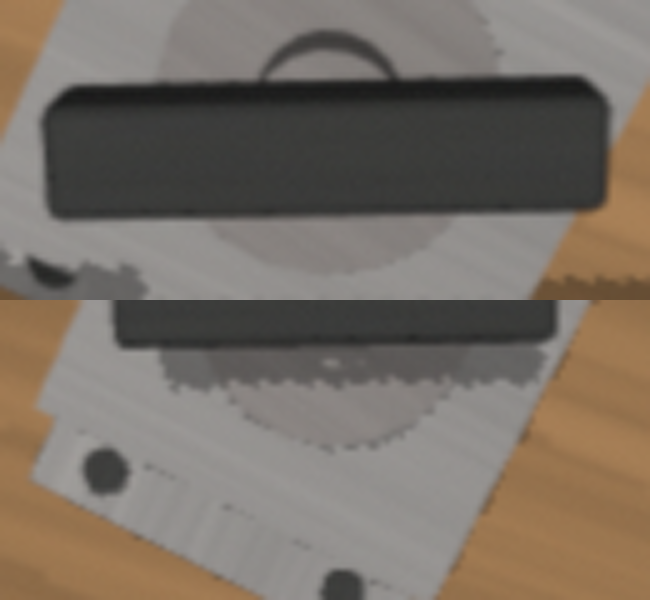

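View pics/s13c.png

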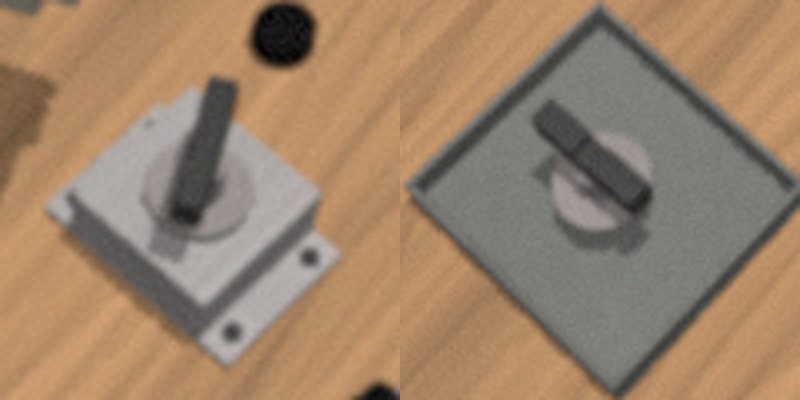

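View pics/t13.png

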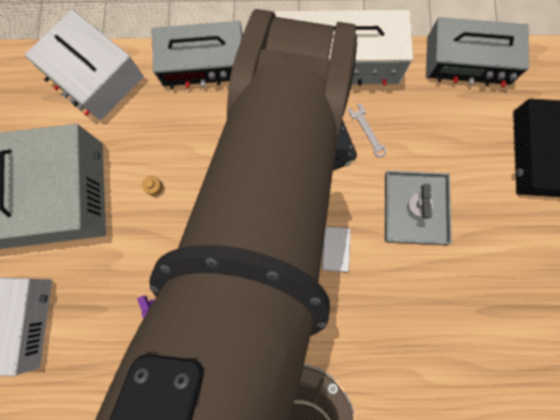

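```bash
python3 - <<'E'
from h import *
L=lambda f:(lambda d:(d['K'],d['R'],d['t']))(np.load(f))
a,b=L('w12.npz'),L('w13.npz')
l=tri([(a,(225.5,183.1)),(b,(238.1,108.7))]);r=tri([(a,(335.5,180.9)),(b,(325.7,107.5))]); print(l,r,np.linalg.norm(l[0]-r[0]))
for z in(.099,.103):
  print(z,np.linalg.norm(onz(a,(223.6,171),z)-onz(a,(335.7,169),z)))
s0=cv2.imread('pics/scene0.png');s1=cv2.imread('pics/s12.png')
d=cv2.absdiff(s0,s1).max(axis=2)
for n,(x0,y0,x1,y1) in dict(tray=(110,275,245,400),junction=(175,205,240,265),driver=(325,260,405,325),spanner=(250,335,345,385),weight=(368,125,398,158),spacer=(331,188,351,208),reel=(243,148,280,185),purple=(258,62,296,104)).items():
    print(n,(d[y0:y1,x0:x1]>50).sum())
E
```

```text
(array([0.55934792, 0.06561036, 0.09762916]), [0.00011080611216733885, 0.00011080611216736388]) (array([ 0.58606156, -0.00453037,  0.09586154]), [3.0713245145831344e-05, 3.0713245145858476e-05]) 0.07507639289458837
0.099 0.0748953276759775
0.103 0.07360784628243201
tray 156
junction 5
driver 0
spanner 0
weight 0
spacer 9
reel 0
purple 399
```

```bash
python3 - <<'E'
from h import *
t0=cv2.imread('pics/top0.png');t1=cv2.imread('pics/t13.png')
d=cv2.absdiff(t0,t1).max(axis=2)[160:255,375:465]; ys,xs=np.where(d>50); print('tray diff bbox',xs.min()+375,xs.max()+375,ys.min()+160,ys.max()+160)
print(arm.sign_off(), arm.observe()['clock'])
E
```

```text
tray diff bbox 375 464 160 254
the job is handed in; nothing more can be done
the job is handed in; nothing more can be done
```

```bash
python3 - <<'E'
import cv2,numpy as np
t0=cv2.imread('pics/top0.png');t1=cv2.imread('pics/t13.png')
for t in(t0,t1):
    r=t[155:260,370:470]; m=(cv2.cvtColor(r,cv2.COLOR_BGR2HSV)[...,1]<60).astype(np.uint8)
    k=max(cv2.findContours(m,0,2)[0],key=cv2.contourArea); print(cv2.minAreaRect(k),r.mean())
E
```

```text
((48.00231170654297, 52.41673278808594), (65.89125061035156, 71.75010681152344), 1.5911402702331543) 112.35612698412699
((48.0179443359375, 52.37194061279297), (65.97307586669922, 71.79927062988281), 1.6365771293640137) 154.82631746031745
```

The test nut is right-handed. Screw_a (plain handle) is screwed home in it, and screw_b (notched handle) stands upright in the reject tray. I handed the job in at about 24 s of the 72 s allowed.

- **Trying screw_b:** turned counter-clockwise, it was pushed back up twice, about 90° apart. Its tip never got deeper than about 15 mm, so I withdrew it and stood it in the tray.
- **Trying screw_a:** turned clockwise, it went down with the thread to its stop. At the stop the torque rose to 2 Nm and the press was about 10 N.
- **Final height of screw_a:** two wrist views put the handle top at 96–98 mm, against 99 mm expected at home. The pictures show the shoulder lying on the nut's face.
- **Contact forces:** the highest wrist force I read was about 58 N, while screw_b was still pressed on the thread. The limit is 120 N.
- **Tray and other items:** the tray outline in the top view matches the start to within 0.1 px. The junction box, driver, spanner, weight, spacer and reel show no movement in the scene view.
- **Checks that disagreed:**
  - A plain before/after image difference flagged the whole tray area. The later picture was brighter overall, and the outline fit showed no shift.
  - The same check flagged the purple look-alike, which the arm partly covered in that picture. By eye it stands where it was.

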